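# Level the counter display case

### The job

The little display case stands crooked. Push its glass door shut until it clicks home in its catch; then stand the spirit level on the case's top, lengthwise along the case's width near the middle; then turn the wing knob of the screw foot until the bubble sits centred between the two lines. Finish pressing the level lightly down onto the case with the fingers, and end while still pressing, with the bubble centred, the door shut and the other wares left where they were.

Things in the scene. Friction and masses are not known exactly. Their poses are not given: they have to be found in the camera images.
- door (a joint): Opening angle of the display case's glazed door, rad: 0 shut in the catch, 0.4 to 0.65 at the start. Upright hinge at the front left (+y) edge; the right edge swings toward the robot. In the last 0.05 rad a sprung catch resists with about 4 N at door_push, then pulls it home. The door stays where it is left, short of the catch.
- door_hinge (a point): On the door's hinge axis, half-way up (60 mm above the table), in the plane of the door's back face. x axis: through the door from front to back (the way it is pushed); y: along the door from free edge to hinge; z up. It turns with the door. The case roughly faces the robot: 150 mm deep, 200 wide, top 100 mm above the table.
- door_push (a point): Point on the flat outer face of the door, 150 mm from the hinge toward the free edge, 60 mm above the table; axes as door_hinge. Door 194 mm wide, 72 high (24 to 96 mm over the table), 10 thick; a small brass pull stands out 14 mm at 187 mm from the hinge.
- shelf_mid (a point): Centre of the flat wooden top of the case, 100 mm over the table when level; the top is 154 mm deep (x axis, front to back) by 206 mm wide (y axis, to the left seen from the front); z its normal. At the start the right side (-y), where the screw foot is, is 0.02 to 0.04 rad too low.
- case: The wooden case, rocking about a foot rail under its left side; origin at that rail, 12 mm over the table; axes as shelf_mid. It does not move when pushed or pressed; only the screw foot tilts it.
- foot_grip (a point): Centre of the black wing knob of the screw foot, right of the case, 150 mm from shelf_mid: 44 mm long (x axis), 12 thick (y), 28 high, centre 134 mm over the table, free all round. Vertical axis; it turns without rising against about 0.2 N m and stays where left. Clockwise from above raises the case's right side, 0.016 rad per rad; 1.25 to 2.5 rad needed.
- level_mid (a point): Centre (14 mm over the underside) of the loose aluminium spirit level, upright on the table at the start. 130 mm long (y axis), 26 wide (x axis), 28 high, about 0.2 kg. The vial lies in a recess in the middle 62 mm of its top; flat solid end blocks 34 mm long, centred 48 mm either way along y, to press on. Grasp across the 26 mm width.
- level: The same spirit level; origin at the centre of its underside, axes as level_mid.
- bubble (a joint): Offset of the bubble along the level's own y axis, m; 0 centred, ends at +-0.022. It moves to the higher end, 0.46 m per rad of slope (so 7.4 mm per rad of the wing knob), and settles in about 1 s. Bubble 15 mm long, the two black lines 22 mm apart: it lies between them within +-4 mm.
- tin_a: Bystander: round candle tin, 64 mm across, 45 mm high; origin under its centre.
- tin_b: Bystander: round candle tin, 64 mm across, 45 mm high; origin under its centre.
- soap_a: Bystander: wrapped soap bar 52 x 78 x 26 mm; origin under its centre.
- soap_b: Bystander: wrapped soap bar 52 x 78 x 26 mm; origin under its centre.
- mug: Bystander: cream mug 78 x 109 x 84 mm high; origin under it.
- pump: Bystander: pump bottle 70 x 62 x 175 mm high; origin under it.
There are look-alikes about, which are no part of the job. There is more than one size of the level; the job needs the larger.

How it is judged:
By the outcome, as a careful person would: the job done as asked, in the order asked, and still so for the second after the job is handed in, while the arm keeps its last pose, push and grip.
It also fails if it takes over 72 s, if anything falls off the work surface, if the arm or the gripper's body presses on something with over 40 N, if the wrist force passes 120 N, or if a joint passes its speed limit or range.

### The arm

A 7-joint arm with a two-finger parallel gripper is mounted at the origin on a cart in front of the work surface, level with it; the furniture and walls round the work are solid. World frame = base frame: x ahead of the robot, y to its left, z up, the work surface at z = 0. Lengths are in m, angles in rad, forces in N, time in s.
With the tool pointing down it reaches from about 0.4 to 0.9 m from the base axis. Payload 5.5 kg.
Tool frame: the origin (TCP) lies at the very end of the fingers, on their centre line; the grasp point (between the pads) lies 19 mm behind it; y points along the fingers, z is the direction in which the jaws open and shut, and the axes are right-handed (so a half turn about y gives the same grasp; the last joint's range is limited). The gripper opens to 85 mm and grips with 20 to 120 N. Pads are 22 mm wide; open, the fingers measure 114 mm over their backs; the gripper's body (76 mm by 85 mm) begins 54 mm behind the grasp point. The pads swing forward as they close: fully open they stand 13 mm farther back than shut.
Start: joints at [-1.014, 0.501, -0.427, 1.55, 0.221, 1.138, -0.21], TCP at [0.188, 0.622, 0.208] pointing down, gripper open.
Joint ranges: [-2.88, 2.88], [-0.31, 2.03], [-1.54, 1.56], [0.2, 2.42], [-1.41, 4.55], [0.19, 2.02], [-2.57, 2.57]. Speed limits (rad/s): [2.57, 2.57, 3.14, 3.14, 3.14, 3.14, 3.14].

### API

Orientations are given as [roll, pitch, yaw] about the fixed x, y, z axes, in that order (R = Rz(yaw) Ry(pitch) Rx(roll)).
In Python, from workcell import ctrl gives the robot as it stands.
- The arm moves only by the shell command python3 -m handwheel 'ROWS' [OPENING] [FORCE]. ROWS is JSON, one flat list of numbers, 6 for each row, row after row: the shift along the world's x, y, z in mm, then the turn, a rotation vector about the world's x, y, z in rad. In form: [tx, ty, tz, wx, wy, wz, tx, ty, tz, wx, wy, wz, ...]. A call has 1 to 10 rows; each row shifts and turns the commanded pose from where the row before left it; what a row does not reach is not made up. A row lasts 1/10 s, in which the tool goes at most 50 mm and 8.59 degrees, less where a joint would pass 70% of its speed; a pose out of reach is approached as far as the arm can. A call is refused whole if a number of a shift passes 50 or a number of a turn 0.15, either way. A call with a gripper value outside its range is refused whole. OPENING is the opening, from 0 (shut) to 1 (fully open), set as the call begins (- or left out, the last holds). The fingers move at their own pace and stop on an object; FORCE is the grip in N (left out, the last holds). Time passes only in rows, so rows that do not move let the fingers close. It gives the time, the measured TCP pose, the force and the opening at its end, in the units of the state.
- ctrl.get_obs(): the state, without advancing time (a new reading comes with each control period).
- ctrl.camera(name): name is "scene" or "top" or "wrist"; returns a dict with "img" (420x560x3 uint8, blue, green, red), "z_map" (420x560 float32, m along the optical axis (not along the pixel's ray), 0 where there is no reading), "fx", "fy", "cx", "cy" (pixels), "D" ([k1, k2, p1, p2, k3] as OpenCV has them; the pictures are not rectified), "camera_from_world" (4x4, takes a point from world to camera coordinates); the wrist camera has in their place "hand_eye" (4x4, takes a point from camera to tool coordinates, whose origin is the TCP and whose axes are the tool frame's). Camera axes: x right, y down, z forward; pixel columns grow to the right and rows downward; lengths in m; the calibration is good to about 2 mm. A picture is of the moment at which its call begins: read the wrist's pose just before it.
- ctrl.sign_off(): hands the job in, once; it reports no verdict.
Trained networks look in a picture, given as the dict that the camera call returned (one of the last four; its "shot" number tells which), for a name from the list of things; names that differ only in an ending like _2 or _b are one class to them, and where a whole thing is asked for, a point or a joint stands for the part that bears it (a point fixed in the world has none). Each returns a list of dicts, best first, with "conf" (0 to 1); they miss things now and then, are a little off and sometimes report something else, mostly with a low value. They report only what shows in the picture. A call takes as long as a camera call. They do not tell look-alikes from the thing itself.
- ctrl.find_in(name, picture): "point" ([column, row] in pixels, amid what is visible of it).
- ctrl.regions_of(name, picture): "pixels" (420x560 bool, what is visible of it) and "point" ([column, row] in pixels, amid what is visible of it).
- ctrl.landmark_of(name, picture): "point" ([column, row] in pixels: a listed point, or the origin of a listed thing).
The state is a dict: "time_s": time; "q": joint angles; "qvel": joint speeds; "effort": joint torques, N m; "tool_pos": TCP position; "ee_rot": TCP orientation; "wrist_force": force on the tool from outside, world axes, zero at the start; "torque": the same for the moment, N m; "width": finger opening in m.
Only numpy, scipy, OpenCV 4.12 (cv2) and the standard library are available. Lean on these libraries where they do the work, as an engineer would, in place of code of your own. Each camera call takes 0.05 s, during which the arm holds its last target.

## Working session

There is one attempt and no reset: what is moved stays moved. The work goes in short steps, Python scripts to look and compute and a shell command to move; the robot and the scene stay as the last step left them, time stands still between calls to the robot, and variables do not carry over. Pictures are saved under pics/ and viewed, and the job is handed in when it is done.

```bash
ls; mkdir -p pics
cat > h.py <<'E'
import numpy as np, cv2
from workcell import ctrl
from scipy.spatial.transform import Rotation as R
def und(c,p):
    K=np.array([[c['fx'],0,c['cx']],[0,c['fy'],c['cy']],[0,0,1.]])
    return cv2.undistortPoints(np.array(p,float).reshape(-1,1,2),K,np.array(c['D'],float)).reshape(-1,2)
def w_from_c(c,obs=None):
    if 'camera_from_world' in c: return np.linalg.inv(np.array(c['camera_from_world']))
    T=np.eye(4);T[:3,:3]=R.from_euler('xyz',obs['ee_rot']).as_matrix();T[:3,3]=obs['tool_pos']
    return T@np.array(c['hand_eye'])
def px2w(c,p,z=None,obs=None):
    """pixels -> world; z None: by depth map; else intersect plane z"""
    p=np.array(p,float).reshape(-1,2);n=und(c,p);T=w_from_c(c,obs);out=[]
    for (u,v),(a,b) in zip(p,n):
        d=np.array([a,b,1.])
        if z is None:
            zz=c['z_map'][int(round(v)),int(round(u))];X=T[:3,:3]@(d*zz)+T[:3,3]
        else:
            dw=T[:3,:3]@d;X=T[:3,3]+dw*(z-T[2,3])/dw[2]
        out.append(X)
    return np.array(out)
def cloud(c,mask,obs=None):
    v,u=np.nonzero(mask&(c['z_map']>0));n=und(c,np.c_[u,v]);zz=c['z_map'][v,u]
    T=w_from_c(c,obs);return (np.c_[n*zz[:,None],zz])@T[:3,:3].T+T[:3,3], np.c_[u,v]
def w2px(c,X,obs=None):
    T=np.linalg.inv(w_from_c(c,obs));K=np.array([[c['fx'],0,c['cx']],[0,c['fy'],c['cy']],[0,0,1.]])
    return cv2.projectPoints(np.array(X,float).reshape(-1,1,3),cv2.Rodrigues(T[:3,:3])[0],T[:3,3],K,np.array(c['D'],float))[0].reshape(-1,2)
E
python3 - <<'E'
from h import *
o=ctrl.get_obs();print(o)
for n in ['scene','top','wrist']:
    c=ctrl.camera(n);cv2.imwrite(f'pics/{n}0.png',c['img'])
    print(n,c['fx'],w_from_c(c,o)[:3,3])
    if n!='wrist':
      for k in ['door_hinge','door_push','shelf_mid','foot_grip','level_mid','case','tin_a','soap_a','mug','pump']:
        for r in ctrl.landmark_of(k,c)[:4]: print(k,np.round(r['point']),round(r['conf'],2),np.round(px2w(c,r['point'])[0],3))
E
```

```text
pics
{'time_s': 0.0, 'q': array([-1.01381685,  0.50183504, -0.42679375,  1.55142099,  0.22078094,
        1.13832126, -0.21030688]), 'qvel': array([-0.00025268,  0.00112353, -0.00089798, -0.00045804, -0.00175981,
        0.00134091,  0.00021009]), 'effort': array([ 1.07720400e-03, -5.69538760e+01, -5.81537917e+00, -2.80930316e+01,
        1.08203210e-02,  1.22210200e-02, -1.16988301e-05]), 'tool_pos': array([0.18804581, 0.62144139, 0.20667972]), 'ee_rot': array([-1.57272697e+00,  7.97228959e-05, -2.93743116e-01]), 'wrist_force': array([-0.70903607,  0.50813891, -0.70964937]), 'torque': array([ 0.02433869, -0.01169414, -0.0795956 ]), 'width': 0.08590585558885741}
scene 389.0568046800484 [-0.07574862  0.57958867  0.46091971]
door_hinge [250. 226.] 0.59 [0.558 0.197 0.067]
door_push [317. 237.] 0.81 [0.462 0.09  0.049]
shelf_mid [277. 192.] 0.83 [0.621 0.081 0.097]
foot_grip [331. 166.] 0.7 [ 0.577 -0.049  0.149]
level_mid [388. 233.] 0.74 [ 0.421 -0.097  0.015]
case [239. 232.] 0.74 [0.635 0.183 0.015]
tin_a [364. 204.] 0.89 [ 0.56  -0.162  0.021]
tin_a [290. 284.] 0.64 [0.403 0.207 0.
[... 461 characters left out ...]
 0.094]
foot_grip [345. 193.] 0.62 [ 0.586 -0.067  0.151]
foot_grip [206. 192.] 0.34 [0.612 0.335 0.012]
level_mid [404. 245.] 0.71 [ 0.437 -0.254  0.024]
level_mid [354. 252.] 0.65 [ 0.42  -0.109  0.014]
case [257. 179.] 0.7 [0.638 0.172 0.101]
tin_a [377. 200.] 0.78 [ 0.572 -0.176  0.044]
tin_a [255. 254.] 0.64 [0.425 0.188 0.043]
tin_a [350. 144.] 0.26 [ 0.746 -0.104  0.029]
soap_a [352. 144.] 0.91 [ 0.744 -0.112  0.03 ]
soap_a [207. 257.] 0.67 [0.416 0.332 0.028]
soap_a [252. 255.] 0.23 [0.42  0.197 0.046]
mug [206. 191.] 0.8 [0.616 0.338 0.005]
mug [376. 200.] 0.75 [ 0.572 -0.174  0.044]
pump [176. 227.] 0.64 [0.507 0.399 0.112]
wrist 325.3332767466588 [0.12152699 0.64244681 0.37346686]
```

View pics/scene0.png

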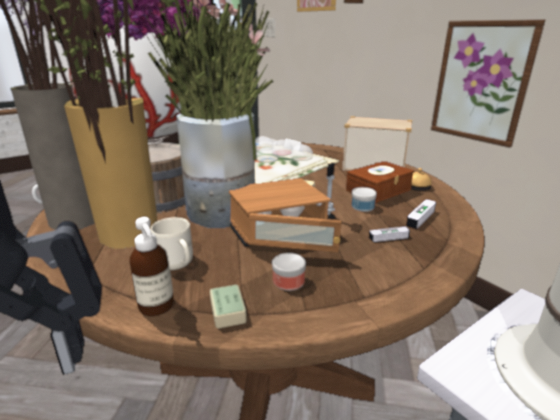

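View pics/top0.png

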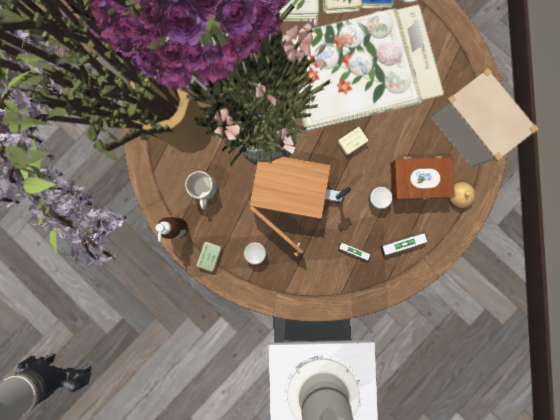

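The top view shows the case's roof at about (252–330, 157–216), with the door swung out from (252,208) to (301,252). The knob is at (345,193). There are two levels: the larger at (404,244) and the small decoy at (354,252). Next I'll measure them accurately.

Run:
```python
from h import *
c=ctrl.camera('top')
full=np.ones((420,560),bool)
P,uv=cloud(c,full)
img=c['img'];cv2.imwrite('pics/topz.png',cv2.resize(img[130:290,230:450],None,fx=3.6,fy=3.6,interpolation=cv2.INTER_CUBIC))
for k in ['level','level_mid','case','foot_grip','door_push']:
    for r in ctrl.regions_of(k,c)[:2]:
        Q,_=cloud(c,r['pixels']);
        if len(Q)<10: continue
        rect=cv2.minAreaRect(Q[:,:2].astype(np.float32)*1000)
        print(k,round(r['conf'],2),r['pixels'].sum(),'rect',np.round(rect[0]),np.round(rect[1]),round(rect[2],1),'z',np.round(np.percentile(Q[:,2],[2,25,50,75,98]),3))
        if k!='door_push':
            Z=Q[:,2];h=np.percentile(Z,80);S=Q[abs(Z-h)<0.008]
            rect=cv2.minAreaRect(S[:,:2].astype(np.float32)*1000);print('  top',np.round(rect[0]),np.round(rect[1]),round(rect[2],1),round(h,3))
# height map: things over 0.2
H=np.zeros((60,70))
for x,y,z in P:
    i=int((x-0.2)/0.02);j=int((y+0.5)/0.02)
    if 0<=i<40 and 0<=j<60: H[i,j]=max(H[i,j],z)
print('rows x .2-.96, cols y -.5...')
for i in range(0,36): print(f'{.2+.02*i:.2f}',' '.join(f'{int(H[i,j]*100):2d}' for j in range(0,58)))
```

```text
level 0.93 474 rect [ 440. -260.] [ 32. 145.] 15.6 z [0.001 0.023 0.028 0.03  0.034]
  top [ 441. -255.] [ 27. 136.] 15.2 0.03
level 0.73 226 rect [ 424. -106.] [94. 23.] 64.6 z [-0.     0.016  0.02   0.022  0.025]
  top [ 424. -106.] [94. 18.] 65.9 0.022
level_mid 0.83 462 rect [ 440. -255.] [ 31. 134.] 14.7 z [0.002 0.024 0.028 0.03  0.034]
  top [ 441. -254.] [ 27. 134.] 15.2 0.03
level_mid 0.47 226 rect [ 423. -109.] [99. 23.] 65.3 z [-0.     0.017  0.02   0.022  0.025]
  top [ 424. -107.] [95. 18.] 66.6 0.022
case 0.64 4204 rect [596.  79.] [254. 258.] 50.8 z [0.031 0.095 0.097 0.1   0.104]
  top [568.  90.] [205. 257.] 78.2 0.1
foot_grip 0.43 77 rect [591. -67.] [18. 51.] 30.1 z [0.041 0.147 0.149 0.15  0.153]
  top [588. -62.] [17. 38.] 21.8 0.151
door_push 0.68 229 rect [495. 124.] [195.  21.] 45.6 z [0.003 0.091 0.094 0.096 0.099]
rows x .2-.96, cols y -.5...
0.20  0  0  0  0  0  0  0  0  0  0  0  0  0  0  0  0  0  0  0  0  0  0  0  0  0  0  0  0  0  0  0  0  0  0  0  0  0  0  0  0  0  0  0  0  0  0  0  0  0  0  0  0 35 44 53 50 40 44
0.22  0  0  0  0  0  0  0  0  0  0  0  0
[... 5524 characters left out ...]
6 16 16 16  0  0  0  0  3  4  4  4  4  4  4  4  4  4  4  4  4 39 41 50 51 51 57 60 63 63 64 63 64 50 47  0  0 55 64 64 63 64 65 65 56 62 61  0  0  0  0  0  0  0  0
0.86 16 16 16 16 16 16  0  0  2  4  4  4  4  4  4  4  4  4  4  4  4  4  4  4 41 41 49 51 51 57 60 41 41  0 53 55 50 48  0  0 58 57 56 61 61 61  0  0 52  0  0  0  0  0  0  0  0  0
0.88 16 16 16 16  0  1  1  1  2  4  4  7  7  6  4  4  4  4  4  4  4  4  4  4  4  4 43 44 48 56 55  0  0  0 45 52 48  0  0  0 45 54  0 57  0  0  0 30 49 23  0  0  0  0  0  0  0  0
0.90  0 16 16  0  0  1  1  1  1  4  7  8  8  8  7  4  4  4  4  4  4  4  4  4  4  4 43 43 52 53 39  0  0  0  0  0 41  0  0  0  0 55  0  0  0  0 33 32 42 22 33  0  0  0  0  0  0  0
```

View pics/topz.png

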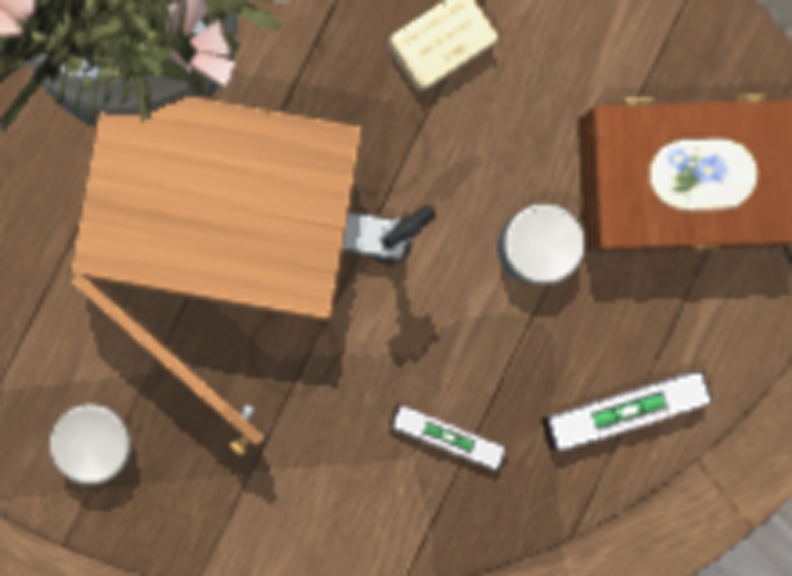

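Run:
```python
from h import *
c=ctrl.camera('top')
f=lambda u,v:(230+u/3.6-0.36,130+v/3.6-0.36)
FL=px2w(c,f(76,277),0.102)[0];FR=px2w(c,f(330,318),0.096)[0];BR=px2w(c,f(360,126),0.096)[0]
print('FL,FR,BR',FL,FR,BR,np.linalg.norm(FL-FR),np.linalg.norm(FR-BR))
a=FL-FR;b=BR-FR;print('yaw from width',np.arctan2(-a[0],a[1]),'depth',np.arctan2(b[1],b[0]))
print('centre',(FL+BR)/2)
print('door tip (front,back corner)',px2w(c,[f(262,437),f(255,444)],0.096)[:, :2],'hinge end',px2w(c,[f(75,280)],0.096))
print('level ends', px2w(c,[f(552,433),f(705,390)],0.028))
print('knob ends', px2w(c,[f(390,240),f(430,212)],0.148), 'knob mid',px2w(c,[f(410,226)],0.148))
s=ctrl.camera('scene');P,uv=cloud(s,np.ones((420,560),bool))
m=(P[:,0]>0.45)&(P[:,0]<0.85)&(P[:,1]>-0.05)&(P[:,1]<0.3)&(P[:,2]>0.18)&(P[:,2]<0.7)
Q=P[m];
for z0 in np.arange(0.18,0.6,0.04):
    q=Q[(Q[:,2]>z0)&(Q[:,2]<z0+.04)]
    if len(q): print(round(z0,2),len(q),'x',np.round(np.percentile(q[:,0],[0.5,5,50,95]),2),'y',np.round(np.percentile(q[:,1],[0.5,5,50,95]),2))
for n,c in (('t',c),('s',s)):
  for k in ['bubble','level']:
    for r in ctrl.find_in(k,c): print(n,k,r)
cv2.imwrite('pics/scz.png',cv2.resize(s['img'][120:280,210:450],None,fx=3.3,fy=3.3,interpolation=cv2.INTER_CUBIC))
```

```text
FL,FR,BR [0.56028325 0.19108268 0.102     ] [ 0.52305394 -0.00616895  0.096     ] [ 0.6733906  -0.03462818  0.096     ] 0.20082387302227295 0.15300666199014115
yaw from width -0.18654573406733324 depth -0.1870894700662131
centre [0.61683693 0.07822725 0.099     ]
door tip (front,back corner) [[0.43201404 0.04959581]
 [0.4267409  0.05519259]] hinge end [[0.55828868 0.19253924 0.096     ]]
level ends [[ 0.42491078 -0.19090214  0.028     ]
 [ 0.45675148 -0.3182902   0.028     ]]
knob ends [[ 0.57880952 -0.04884694  0.148     ]
 [ 0.59893515 -0.07940164  0.148     ]] knob mid [[ 0.58886781 -0.06411683  0.148     ]]
0.18 1270 x [0.69 0.69 0.7  0.77] y [0.09 0.1  0.19 0.24]
0.22 1614 x [0.69 0.69 0.71 0.84] y [0.1  0.11 0.21 0.28]
0.26 1897 x [0.68 0.69 0.73 0.83] y [0.08 0.11 0.21 0.29]
0.3 2068 x [0.65 0.67 0.72 0.81] y [0.05 0.07 0.21 0.29]
0.34 2292 x [0.66 0.67 0.72 0.81] y [0.04 0.09 0.21 0.29]
0.38 2617 x [0.63 0.66 0.72 0.83] y [0.04 0.08 0.21 0.29]
0.42 2682 x [0.66 0.67 0.74 0.84] y [0.02 0.06 0.21 0.29]
0.46 2334 x [0.66 0.68 0.78 0.84] y [0.   0.05 0.22 0.29]
0.5 171 x [0.67 0.69 0.78 0.84] y [0.03 0.04 0.19 0.29]
t level {'point': [403.7, 240.3], 'conf': 0.63}
t level {'point': [353.3, 251.2], 'conf': 0.63}
s level {'point': [419.3, 212.8], 'conf': 0.77}
s level {'point': [385.9, 234.6], 'conf': 0.76}
s level {'point': [330.5, 175.8], 'conf': 0.52}
```

View pics/scz.png

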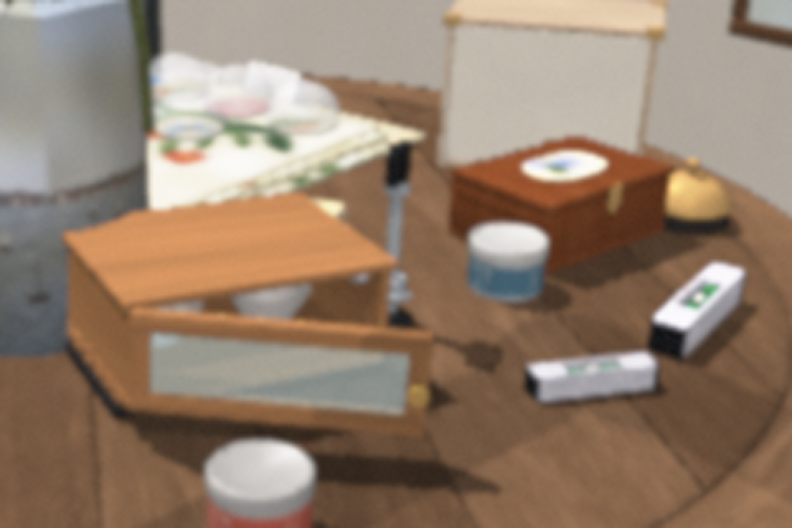

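```bash
python3 -m handwheel '[18,-41,0,0,0,0, 18,-41,0,0,0,0, 18,-41,0,0,0,0, 18,-41,0,0,0,0, 18,-41,0,0,0,0, 18,-41,0,0,0,0, 18,-41,0,0,0,0, 18,-41,0,0,0,0, 18,-41,0,0,0,0, 18,-41,0,0,0,0]' 0 30; python3 -m handwheel '[18,-41,0,0,0,0.05, 18,-41,0,0,0,0.05, 0,0,-30,0,0,0, 0,0,-20,0,0,0,0,0,0,0,0,0]'
```

```text
time_s: 2.75
tool_pos: [0.3688, 0.2105, 0.2082]
ee_rot: [-1.57, -0.001, -0.294]
wrist_force: [0.9, 0.3, 0.4]
width: -0.0001
time_s: 3.25
tool_pos: [0.4022, 0.1291, 0.1557]
ee_rot: [-1.573, 0.004, -0.195]
wrist_force: [-0.9, -0.2, 0.2]
width: -0.0001
```

```bash
python3 -m handwheel '[0,0,-32,0,0,0, 0,0,-32,0,0,0, 0,0,-31,0,0,0, 8,-7,0,0,0,0, 8,-7,0,0,0,0,8,-7,0,0,0,0,8,-7,0,0,0,0]'; python3 -m handwheel '[8,-6,0,0,0,0, 8,-6,0,0,0,0, 8,-6,0,0,0,0, 8,-5,0,0,0,0, 8,-5,0,0,0,0]'
```

```text
time_s: 3.95
tool_pos: [0.4389, 0.1016, 0.0645]
ee_rot: [-1.569, -0.003, -0.195]
wrist_force: [0.5, 0.7, 0.2]
width: -0.0002
time_s: 4.45
tool_pos: [0.4767, 0.0737, 0.0626]
ee_rot: [-1.571, 0.0, -0.194]
wrist_force: [0.2, 0.2, 0.1]
width: 0.0001
```

```bash
python3 -m handwheel '[7,-5,0,0,0,0, 7,-5,0,0,0,0, 7,-5,0,0,0,0]'
python3 - <<'E'
from h import *
c=ctrl.camera('scene');cv2.imwrite('pics/sc1.png',cv2.resize(c['img'][120:280,210:450],None,fx=3.3,fy=3.3,interpolation=cv2.INTER_CUBIC))
E
```

```text
time_s: 4.75
tool_pos: [0.4977, 0.0589, 0.0626]
ee_rot: [-1.571, 0.0, -0.193]
wrist_force: [-0.1, 1.0, 0.1]
width: -0.0005
```

View pics/sc1.png

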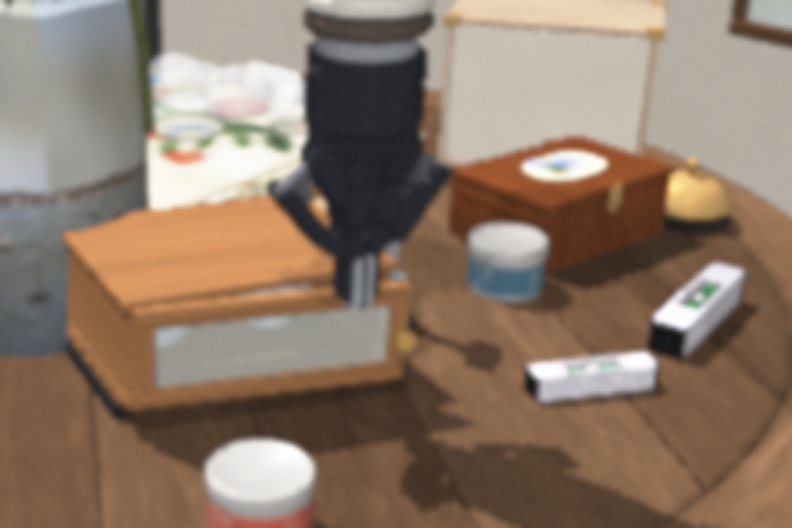

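The door has moved with the fingers and is almost shut, with the fingers on its face near (360,290). I'll keep pushing in small steps through the catch.

```bash
python3 -m handwheel '[4,-1,0,0,0,0, 4,-1,0,0,0,0, 0,0,0,0,0,0]'; python3 -m handwheel '[3,-1,0,0,0,0, 3,0,0,0,0,0,0,0,0,0,0,0]';python3 -m handwheel '[3,-1,0,0,0,0, 2,0,0,0,0,0,0,0,0,0,0,0]'
```

```text
time_s: 5.1
tool_pos: [0.5057, 0.0572, 0.0628]
ee_rot: [-1.571, -0.0, -0.194]
wrist_force: [0.3, -0.4, -0.1]
width: -0.0
time_s: 5.4
tool_pos: [0.5102, 0.056, 0.0624]
ee_rot: [-1.572, 0.002, -0.194]
wrist_force: [-2.5, -0.5, 1.1]
width: 0.0
time_s: 5.7
tool_pos: [0.5168, 0.0553, 0.0627]
ee_rot: [-1.57, -0.001, -0.194]
wrist_force: [-1.0, 0.1, -0.1]
width: -0.0001
```

```bash
python3 -m handwheel '[2,0,0,0,0,0, 2,0,0,0,0,0,0,0,0,0,0,0]';python3 -m handwheel '[2,0,0,0,0,0,0,0,0,0,0,0]'
```

```text
time_s: 6.0
tool_pos: [0.517, 0.0553, 0.0622]
ee_rot: [-1.572, 0.006, -0.193]
wrist_force: [-7.7, -0.3, 5.7]
width: -0.0001
time_s: 6.2
tool_pos: [0.5171, 0.0554, 0.0619]
ee_rot: [-1.573, 0.009, -0.193]
wrist_force: [-13.1, 0.2, 10.0]
width: -0.0002
```

```bash
python3 -m handwheel '[-10,0,0,0,0,0, -25,0,0,0,0,0,-20,-10,20,0,0,0, -10,-30,40,0,0,-0.1, 0,-40,20,0,0,-0.14, 0,-40,0,0,0,-0.14, 0,-40,0,0,0,-0.14,0,-40,0,0,0,-0.14, 0,-40,0,0,0,-0.14, 0,-40,0,0,0,-0.14]' 0.7
python3 - <<'E'
from h import *
o=ctrl.get_obs();print(np.round(o['q'],2),o['tool_pos'],o['ee_rot'])
c=ctrl.camera('scene');cv2.imwrite('pics/sc2.png',cv2.resize(c['img'][120:280,210:450],None,fx=3.3,fy=3.3,interpolation=cv2.INTER_CUBIC))
E
```

```text
time_s: 7.2
tool_pos: [0.4583, -0.2265, 0.1427]
ee_rot: [-1.569, -0.003, -1.139]
wrist_force: [0.3, 0.3, -0.0]
width: 0.0597
[ 0.24  0.3   0.2   1.98 -0.08  0.86  0.91] [ 0.45833029 -0.22647901  0.14270427] [-1.56854368 -0.00269741 -1.1393349 ]
```

View pics/sc2.png

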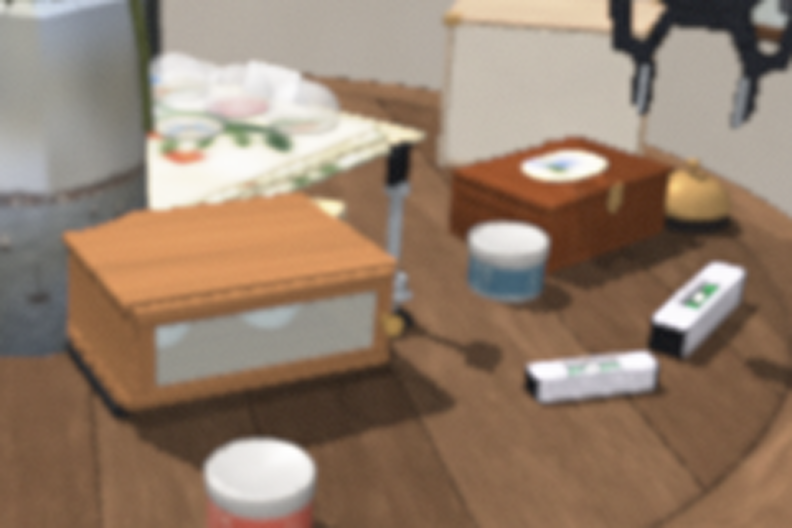

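```bash
python3 -m handwheel '[-9,-14,0,0,0,-0.09, -8,-14,0,0,0,-0.09,0,0,0,0,0,0,0,0,0,0,0,0]'
python3 - <<'E'
from h import *
o=ctrl.get_obs();c=ctrl.camera('wrist');cv2.imwrite('pics/w1.png',c['img'])
print(np.round(o['tool_pos'],4),np.round(o['ee_rot'],3))
for r in ctrl.regions_of('level',c)[:2]:
    Q,_=cloud(c,r['pixels'],o);h=np.percentile(Q[:,2],80);S=Q[abs(Q[:,2]-h)<0.006]
    print(r['conf'],h,len(S),cv2.minAreaRect(S[:,:2].astype(np.float32)*1000))
E
```

```text
time_s: 7.65
tool_pos: [0.4411, -0.2521, 0.1422]
ee_rot: [-1.57, -0.001, -1.311]
wrist_force: [1.3, 1.0, 0.6]
width: 0.0599
[ 0.4411 -0.2521  0.1422] [-1.570e+00 -1.000e-03 -1.311e+00]
0.8 0.028867347634613773 3582 ((441.43988037109375, -253.0828857421875), (26.17280387878418, 132.82791137695312), 15.593267440795898)
0.66 0.020526232837686165 1885 ((419.90838623046875, -113.67588806152344), (77.16424560546875, 19.418899536132812), 65.9522933959961)
```

View pics/w1.png

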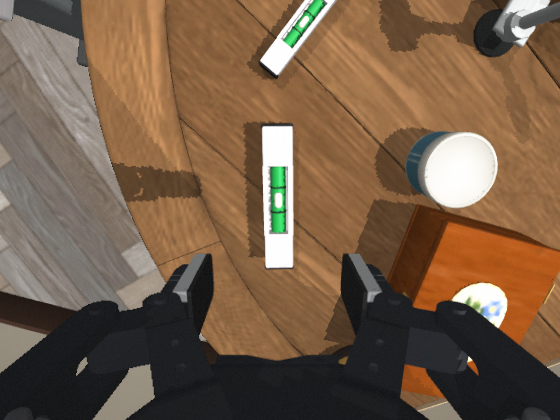

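The wrist picture shows the larger level squarely between the fingers, centred at about (278,196). Descending to grasp it.

```bash
python3 -m handwheel '[0,-1,-40,0,0,0.012, 0,0,-40,0,0,0, 0,0,-35,0,0,0, 0,0,-18,0,0,0, 0,0,0,0,0,0]'; python3 -m handwheel '[0,0,0,0,0,0,0,0,0,0,0,0,0,0,0,0,0,0,0,0,0,0,0,0,0,0,0,0,0,0,0,0,0,0,0,0]' 0 40
```

```text
time_s: 8.25
tool_pos: [0.4388, -0.2509, 0.0064]
ee_rot: [-1.574, 0.004, -1.299]
wrist_force: [-0.1, 0.5, 0.5]
width: 0.0596
time_s: 8.85
tool_pos: [0.4406, -0.2534, 0.0093]
ee_rot: [-1.57, -0.0, -1.302]
wrist_force: [0.9, -0.1, -1.3]
width: 0.0002
```

Run:
```python
from h import *
o=ctrl.get_obs();c=ctrl.camera('wrist');cv2.imwrite('pics/w2.png',c['img']);print(o['width'],o['tool_pos'])
c=ctrl.camera('scene');cv2.imwrite('pics/sc3.png',cv2.resize(c['img'][120:280,310:510],None,fx=3.3,fy=3.3,interpolation=cv2.INTER_CUBIC))
```

```text
0.00022458972812384632 [ 0.4406225  -0.25336261  0.00931966]
```

View pics/w2.png

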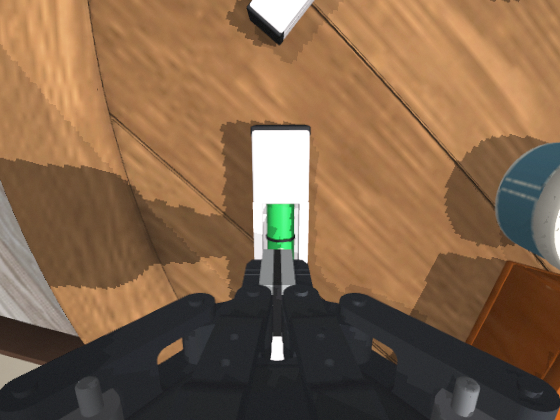

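View pics/sc3.png

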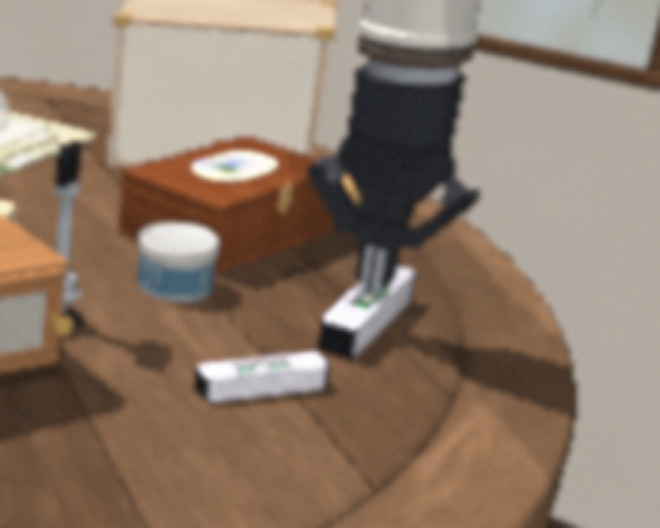

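Run:
```python
from h import *
o=ctrl.get_obs();c=ctrl.camera('wrist')
P,uv=cloud(c,np.ones((420,560),bool),o)
T=np.eye(4);T[:3,:3]=R.from_euler('xyz',o['ee_rot']).as_matrix();T[:3,3]=o['tool_pos']
def at(u,v):
    i=(uv[:,0]==u)&(uv[:,1]==v)
    return (P[i]-T[:3,3])@T[:3,:3], P[i]
for p in [(278,150),(278,180),(278,215),(305,220),(278,240),(278,252),(278,258),(278,265),(278,280),(252,265),(262,270),(220,180)]:
    a,b=at(*p);print(p,'tool',np.round(a*1000,1),'world',np.round(b*1000,1))
w2=w2px(c,[o['tool_pos']],o);print('tcp px',w2)
s=ctrl.camera('scene');print('tcp in scene',w2px(s,[o['tool_pos']]), 'crop',(w2px(s,[o['tool_pos']])-[310,120])*3.3)
for r in ctrl.regions_of('level',s)[:3]:
    Q,_=cloud(s,r['pixels']);print(r['point'],r['conf'],np.round(np.percentile(Q[:,2],[1,50,90,99]),3),np.round(Q.mean(0),3))
```

```text
(278, 150) tool [[-56.  -19.5  -0.2]] world [[ 425.4 -199.3   28.6]]
(278, 180) tool [[-42.4 -19.3  -0.1]] world [[ 429.  -212.5   28.4]]
(278, 215) tool [[-24.2 -14.6  -0.1]] world [[ 433.9 -230.    23.7]]
(305, 220) tool [[-23.1 -19.3  12.7]] world [[ 446.5 -227.6   28.3]]
(278, 240) tool [[-12.2 -17.4  -0.1]] world [[ 437.1 -241.5   26.5]]
(278, 252) tool [[-12.5 -32.9  -0.2]] world [[ 436.9 -241.3   41.9]]
(278, 258) tool [[-12.1 -38.5  -0.2]] world [[ 437.  -241.6   47.6]]
(278, 265) tool [[-12.  -45.3  -0.2]] world [[ 437.  -241.7   54.4]]
(278, 280) tool [[-12.1 -58.2  -0.3]] world [[ 437.  -241.7   67.2]]
(252, 265) tool [[ -8.  -36.8 -11.5]] world [[ 427.2 -248.6   45.8]]
(262, 270) tool [[-12.4 -50.5  -6.5]] world [[ 430.8 -243.1   59.6]]
(220, 180) tool [[-37.2   8.5 -31.7]] world [[ 399.9 -225.8    0.5]]
tcp px [[278.04380114 249.40300433]]
tcp in scene [[422.06266471 215.03835834]] crop [[369.80679354 313.62658251]]
[416.7, 214.8] 0.92 [0.002 0.021 0.028 0.028] [ 0.433 -0.23   0.019]
[384.1, 233.2] 0.91 [-0.001  0.014  0.02   0.021] [ 0.423 -0.1    0.013]
```

```bash
python3 -m handwheel '[0,0,40,0,0,0, 0,0,20,0,0,0,0,0,0,0,0,0]'
cat > tip.py <<'E'
from h import *
o=ctrl.get_obs();c=ctrl.camera('wrist')
P,uv=cloud(c,np.ones((420,560),bool),o)
Rm=R.from_euler('xyz',o['ee_rot']).as_matrix();L=(P-o['tool_pos'])@Rm*1000
m=(abs(L[:,0])<30)&(abs(L[:,2])<70)&(L[:,1]<-5)&(P[:,2]>0.034)
print(o['width'],np.round(o['tool_pos'],4));Q=L[m]
print('tip y hist',np.round(np.percentile(Q[:,1],[80,90,95,98,99,99.7,100]),1))
k=Q[Q[:,1]>np.percentile(Q[:,1],97)];print(np.round(np.c_[k.min(0),k.max(0)],1))
E
python3 tip.py; python3 -m handwheel '[0,0,0,0,0,0,0,0,0,0,0,0,0,0,0,0,0,0,0,0,0,0,0,0,0,0,0,0,0,0]' 0.5; python3 tip.py
python3 - <<'E'
from h import *
o=ctrl.get_obs();c=ctrl.camera('scene');cv2.imwrite('pics/sc4.png',cv2.resize(c['img'][120:280,310:510],None,fx=3.3,fy=3.3,interpolation=cv2.INTER_CUBIC))
print((w2px(c,[o['tool_pos']])-[310,120])*3.3)
E
```

```text
time_s: 9.4
tool_pos: [0.4426, -0.2545, 0.0716]
ee_rot: [-1.567, -0.003, -1.302]
wrist_force: [0.2, -0.2, 0.2]
width: 0.0001
6.102255155246283e-05 [ 0.4426 -0.2545  0.0716]
tip y hist [-83.  -75.7 -66.5 -47.4 -39.5 -32.8 -27.1]
[[-12.9  -7.2]
 [-54.5 -27.1]
 [-14.6  12.8]]
time_s: 9.95
tool_pos: [0.4401, -0.2532, 0.0685]
ee_rot: [-1.571, 0.001, -1.302]
wrist_force: [-0.2, 0.2, 0.0]
width: 0.0428
0.04276669794045587 [ 0.4401 -0.2532  0.0685]
tip y hist [-81.7 -73.4 -56.8 -42.4 -36.6 -31.6 -25.9]
[[-12.9  10.2]
 [-47.7 -25.9]
 [-35.8  34.3]]
[[381.73010624 244.33900252]]
```

View pics/sc4.png

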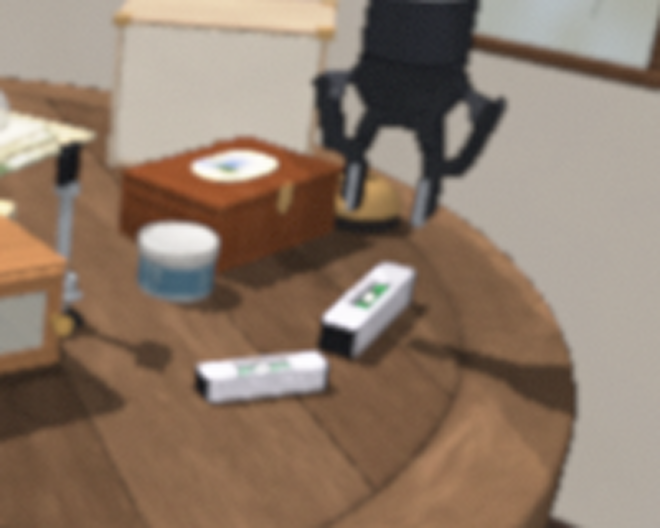

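The real fingertips end about 25 mm short of the reported TCP, and both cameras agree on this. The fingers therefore shut just above the level and didn't touch it. I'll allow for the offset and regrasp lower.

```bash
python3 -m handwheel '[0,0,-40,0,0,0, 0,0,-28,0,0,0, 0,0,-8,0,0,0, 0,0,0,0,0,0]'; python3 -m handwheel '[0,0,-5,0,0,0,0,0,-4,0,0,0,0,0,0,0,0,0]';  python3 tip.py; python3 -m handwheel '[0,0,0,0,0,0,0,0,0,0,0,0,0,0,0,0,0,0,0,0,0,0,0,0]' 0 40
```

```text
time_s: 10.45
tool_pos: [0.4393, -0.2528, -0.0081]
ee_rot: [-1.573, 0.002, -1.302]
wrist_force: [0.3, -0.0, -0.2]
width: 0.0425
time_s: 10.75
tool_pos: [0.4409, -0.2534, -0.0156]
ee_rot: [-1.57, -0.001, -1.302]
wrist_force: [-0.4, -0.0, 0.4]
width: 0.0429
0.04289113991163343 [ 0.4409 -0.2534 -0.0156]
tip y hist [-82.7 -78.1 -69.3 -58.5 -54.  -50.9 -49.6]
[[-13.   10.6]
 [-62.8 -49.6]
 [-35.7  34.6]]
time_s: 11.2
tool_pos: [0.4412, -0.2535, -0.0153]
ee_rot: [-1.57, -0.001, -1.302]
wrist_force: [-0.6, 0.9, 6.3]
width: 0.0255
```

```bash
python3 -m handwheel '[0,0,20,0,0,0, 0,0,37,0,0,0, 0,0,40,0,0,0, 0,0,45,0,0,0,0,0,43,0,0,0,0,0,0,0,0,0]'; python3 -m handwheel '[16,33,0,0,0,-0.045, 16,33,0,0,0,-0.045, 16,33,0,0,0,-0.045, 16,33,0,0,0,-0.045, 16,33,0,0,0,-0.045, 16,33,0,0,0,-0.045, 16,33,0,0,0,-0.045, 16,33,0,0,0,-0.045, 16,33,0,0,0,-0.045, 16,33,0,0,0,-0.045]';python3 -m handwheel '[0,0,0,0,0,0,0,0,0,0,0,0]'
python3 - <<'E'
from h import *
o=ctrl.get_obs();c=ctrl.camera('wrist');cv2.imwrite('pics/w3.png',c['img'])
c=ctrl.camera('scene');cv2.imwrite('pics/sc5.png',c['img'])
E
```

```text
time_s: 11.8
tool_pos: [0.444, -0.2554, 0.1747]
ee_rot: [-1.562, -0.007, -1.302]
wrist_force: [0.9, -0.6, -3.0]
width: 0.0251
time_s: 12.8
tool_pos: [0.5996, 0.0779, 0.1672]
ee_rot: [-1.573, -0.001, -1.754]
wrist_force: [1.6, -0.4, -2.9]
width: 0.0255
time_s: 13.0
tool_pos: [0.5992, 0.0779, 0.167]
ee_rot: [-1.574, -0.001, -1.749]
wrist_force: [-0.4, -0.5, -2.7]
width: 0.0248
```

View pics/w3.png

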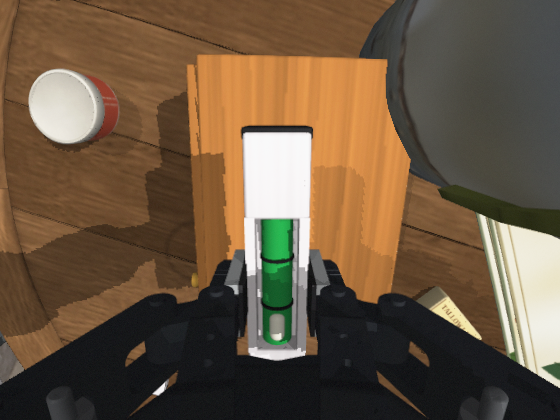

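View pics/sc5.png

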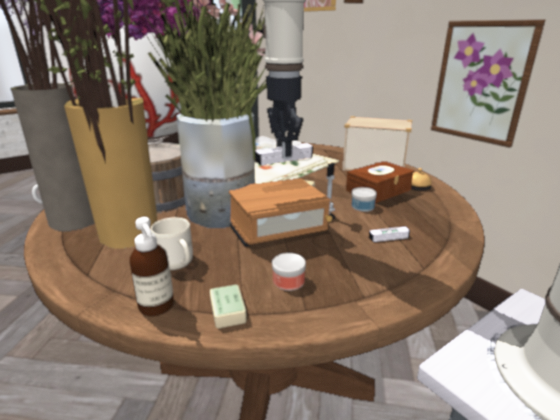

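```bash
python3 -m handwheel '[4,0,-20,0.03,-0.005,0, 4,0,-25,0,0,0, 0,0,-20,0,0,0, 0,0,-10,0,0,0, 0,0,0,0,0,0]'; python3 -m handwheel '[0,0,-2,0,0,0, 0,0,-2,0,0,0,0,0,0,0,0,0]';python3 -m handwheel '[0,0,-2,0,0,0, 0,0,-1,0,0,0,0,0,0,0,0,0]'
```

```text
time_s: 13.6
tool_pos: [0.6066, 0.0752, 0.0922]
ee_rot: [-1.575, 0.029, -1.754]
wrist_force: [-0.5, 0.7, -2.2]
width: 0.0255
time_s: 13.9
tool_pos: [0.6089, 0.0768, 0.0907]
ee_rot: [-1.57, 0.031, -1.752]
wrist_force: [-0.5, -0.2, -2.4]
width: 0.025
time_s: 14.2
tool_pos: [0.6083, 0.0768, 0.0869]
ee_rot: [-1.571, 0.03, -1.752]
wrist_force: [-0.2, -0.1, -2.5]
width: 0.0253
```

```bash
python3 -m handwheel '[0,0,-1.5,0,0,0, 0,0,0,0,0,0]';python3 -m handwheel '[0,0,-1.5,0,0,0, 0,0,0,0,0,0]';python3 -m handwheel '[0,0,-1.5,0,0,0, 0,0,0,0,0,0]'
```

```text
time_s: 14.4
tool_pos: [0.6082, 0.0767, 0.0852]
ee_rot: [-1.572, 0.03, -1.752]
wrist_force: [0.0, 0.3, -2.7]
width: 0.0253
time_s: 14.6
tool_pos: [0.6082, 0.0767, 0.0837]
ee_rot: [-1.572, 0.03, -1.752]
wrist_force: [-0.2, -0.4, -2.0]
width: 0.0252
time_s: 14.8
tool_pos: [0.6082, 0.0767, 0.0822]
ee_rot: [-1.572, 0.03, -1.752]
wrist_force: [-1.4, -0.3, -1.7]
width: 0.0254
```

```bash
python3 -m handwheel '[0,0,-1.5,0,0,0, 0,0,0,0,0,0]';python3 -m handwheel '[0,0,-1.5,0,0,0, 0,0,0,0,0,0]'
python3 - <<'E'
from h import *
c=ctrl.camera('scene');cv2.imwrite('pics/sc6.png',cv2.resize(c['img'][120:260,210:380],None,fx=4,fy=4,interpolation=cv2.INTER_CUBIC))
E
```

```text
time_s: 15.0
tool_pos: [0.6085, 0.0767, 0.0811]
ee_rot: [-1.571, 0.031, -1.752]
wrist_force: [0.1, -0.5, -0.6]
width: 0.0252
time_s: 15.2
tool_pos: [0.6087, 0.0767, 0.0808]
ee_rot: [-1.571, 0.031, -1.752]
wrist_force: [-4.8, 0.5, 6.8]
width: 0.0251
```

View pics/sc6.png

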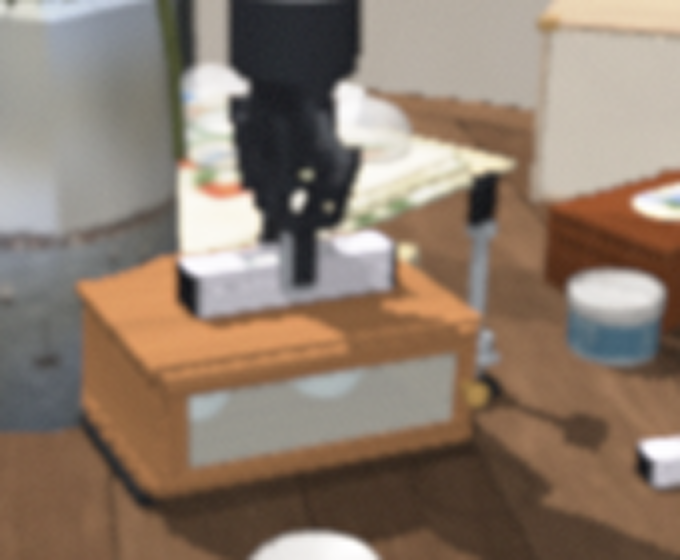

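The level rests on the roof and contact is felt. Releasing and moving over to the knob.

```bash
python3 -m handwheel '[0,0,0,0,0,0,0,0,0,0,0,0,0,0,0,0,0,0,0,0,0,0,0,0]' 0.5; python3 -m handwheel '[0,0,40,0,0,0, 0,0,40,-0.03,0.005,0, 0,0,45,0,0,0.1, -5,-35,0,0,0,0.13, -5,-35,0,0,0,0.13, -5,-35,0,0,0,0.13, -4,-36,0,0,0,0.13, 0,0,0,0,0,0.13,0,0,0,0,0,0]'
python3 - <<'E'
from h import *
o=ctrl.get_obs();c=ctrl.camera('wrist');cv2.imwrite('pics/w4.png',c['img'])
print(np.round(o['tool_pos'],4),np.round(o['ee_rot'],3),np.round(o['q'],2))
for k in ['foot_grip','bubble','level']:
  for r in ctrl.regions_of(k,c)[:2]:
    Q,_=cloud(c,r['pixels'],o);h=np.percentile(Q[:,2],80);S=Q[abs(Q[:,2]-h)<0.006]
    if len(S)>5: print(k,r['conf'],h,len(S),cv2.minAreaRect(S[:,:2].astype(np.float32)*1000))
E
```

```text
time_s: 15.65
tool_pos: [0.6084, 0.0768, 0.0793]
ee_rot: [-1.571, 0.03, -1.752]
wrist_force: [-0.9, 0.3, -0.3]
width: 0.0429
time_s: 16.55
tool_pos: [0.5891, -0.066, 0.2044]
ee_rot: [-1.571, 0.0, -1.004]
wrist_force: [-0.2, 0.6, 0.7]
width: 0.0428
[ 0.5891 -0.066   0.2044] [-1.571  0.    -1.004] [-0.    0.37  0.09  1.72 -0.04  1.06  0.66]
foot_grip 0.87 0.14878285377065448 980 ((588.8508911132812, -61.387413024902344), (16.508865356445312, 42.431705474853516), 25.161115646362305)
bubble 0.59 0.12321756595312847 187 ((610.22314453125, 92.3233871459961), (14.404370307922363, 7.265444278717041), 82.86780548095703)
level 0.93 0.1254273923876922 5323 ((607.0919799804688, 74.96046447753906), (133.47793579101562, 26.854053497314453), 79.53897857666016)
```

View pics/w4.png

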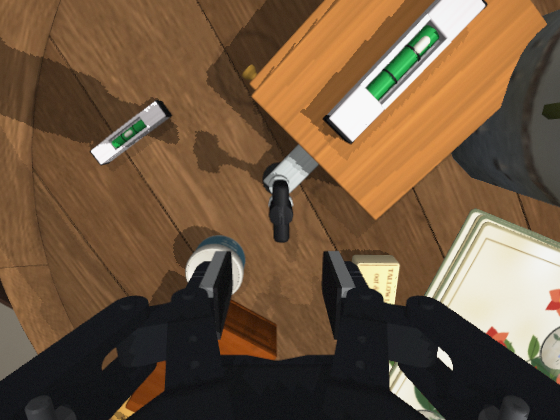

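Run:
```python
from h import *
o=ctrl.get_obs();c=ctrl.camera('wrist')
for r in ctrl.regions_of('foot_grip',c)[:1]:
    Q,uv=cloud(c,r['pixels'],o)
    print(np.round(np.percentile(Q[:,2],[5,25,50,75,95]),3))
    for lo,hi in((.144,.153),(.146,.150)):
        S=Q[(Q[:,2]>lo)&(Q[:,2]<hi)];print(len(S),cv2.minAreaRect(S[:,:2].astype(np.float32)*1000))
        m=S[:,:2].mean(0);u,s,v=np.linalg.svd(S[:,:2]-m);print(m,np.arctan2(v[0,1],v[0,0]),s)
cv2.imwrite('pics/w5.png',cv2.resize(c['img'][130:270,200:360],None,fx=5,fy=4.2,interpolation=cv2.INTER_CUBIC))
```

```text
[0.119 0.147 0.148 0.149 0.149]
1011 ((589.0594482421875, -61.593448638916016), (16.654850006103516, 42.89693069458008), 32.005096435546875)
[ 0.58837353 -0.06083098] -0.9886858730392779 [0.36405374 0.12298441]
933 ((589.048583984375, -61.58880615234375), (16.602252960205078, 42.90751266479492), 32.83367919921875)
[ 0.58858879 -0.06116528] -0.9907134403664314 [0.34244653 0.11399137]
```

View pics/w5.png

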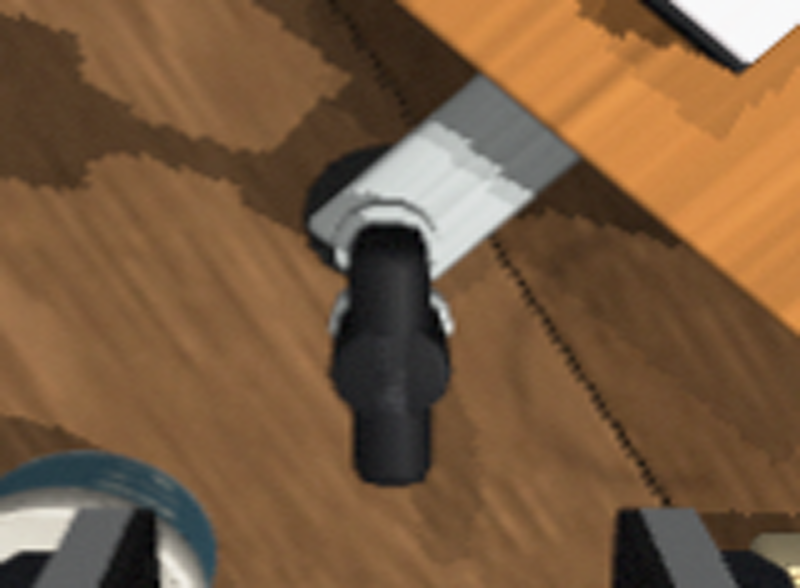

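```bash
python3 - <<'E'
from h import *
o=ctrl.get_obs();c=ctrl.camera('wrist')
f=lambda u,v:(200+u/5,130+v/4.2)
print('hub',px2w(c,[f(392,368)],0.148,o),'ends',px2w(c,[f(390,225),f(392,486)],[.148][0],o))
E
python3 -m handwheel '[0,3,-30,0,0,0.01, 0,1,-30,0,0,0, 0,0,-30,0,0,0, 0,0,-10,0,0,0, 0,0,0,0,0,0]'; python3 -m handwheel '[0,0,0,0,0,0,0,0,0,0,0,0,0,0,0,0,0,0,0,0,0,0,0,0,0,0,0,0,0,0]' 0 60
```

```text
hub [[ 0.58956284 -0.06141645  0.148     ]] ends [[ 0.57591717 -0.04069172  0.148     ]
 [ 0.60125018 -0.07960666  0.148     ]]
time_s: 17.4
tool_pos: [0.5881, -0.0598, 0.1029]
ee_rot: [-1.574, 0.002, -0.992]
wrist_force: [0.3, -0.1, -0.7]
width: 0.0428
time_s: 17.9
tool_pos: [0.5895, -0.0613, 0.1064]
ee_rot: [-1.57, -0.001, -0.992]
wrist_force: [-3.6, -2.0, 5.4]
width: 0.0106
```

```bash
python3 -m handwheel '[0,0,0,0,0,-0.1,0,0,0,0,0,-0.1,0,0,0,0,0,-0.1,0,0,0,0,0,-0.1,0,0,0,0,0,-0.1,0,0,0,0,0,-0.1,0,0,0,0,0,-0.1,0,0,0,0,0,-0.1,0,0,0,0,0,-0.1,0,0,0,0,0,-0.1]' - 80
cat > bub.py <<'E'
from h import *
import sys
n=sys.argv[1];cam=sys.argv[2]
o=ctrl.get_obs();print(np.round(o['tool_pos'],4),np.round(o['ee_rot'],3),'q7',round(o['q'][6],2),o['wrist_force'],o['torque'],o['width'])
c=ctrl.camera(cam);cv2.imwrite(f'pics/{n}.png',c['img'])
L=None
for k in ['level','bubble','foot_grip']:
  for r in ctrl.regions_of(k,c)[:1]:
    Q,_=cloud(c,r['pixels'],o);h=np.percentile(Q[:,2],80);S=Q[abs(Q[:,2]-h)<0.006]
    if len(S)>5:
        q=cv2.minAreaRect(S[:,:2].astype(np.float32)*1000); print(k,round(r['conf'],2),round(h,4),len(S),np.round(q[0],1),np.round(q[1],1),round(q[2],1),'pt',r['point'])
        if k=='level': L=q
        if k=='bubble' and L is not None:
            d=(np.array(q[0])-np.array(L[0])); y=np.array([0.183,0.983]); print('bubble off mm',d@y)
E
python3 bub.py w6 wrist
```

```text
time_s: 18.9
tool_pos: [0.5915, -0.0611, 0.1065]
ee_rot: [-1.566, 0.001, -1.996]
wrist_force: [1.9, -1.0, -0.4]
width: 0.01
[ 0.5915 -0.0611  0.1065] [-1.566e+00  1.000e-03 -1.996e+00] q7 -0.21 [ 1.94304102 -0.99254367 -0.41887915] [-0.38561382 -0.29283152  0.17437231] 0.009982300395008852
level 0.87 0.1257 7101 [600.6  38. ] [55.2 26.5] 79.9 pt [204.6, 57.6]
foot_grip 0.92 0.1487 2227 [590.2 -61.3] [43.1 12.5] 67.5 pt [276.5, 268.2]
```

View pics/w6.png

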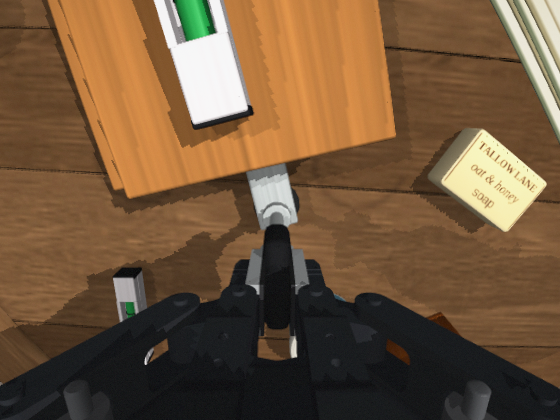

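```bash
python3 -m handwheel '[0,0,0,0,0,-0.1,0,0,0,0,0,-0.1,0,0,0,0,0,-0.1,0,0,0,0,0,-0.1,0,0,0,0,0,-0.1,0,0,0,0,0,-0.1,0,0,0,0,0,-0.1,0,0,0,0,0,-0.1,0,0,0,0,0,-0.1,0,0,0,0,0,-0.1]'; python3 -m handwheel '[0,0,0,0,0,0,0,0,0,0,0,0,0,0,0,0,0,0,0,0,0,0,0,0,0,0,0,0,0,0,0,0,0,0,0,0]'; python3 bub.py t6 top;python3 - <<'E'
from h import *
c=ctrl.camera('top');cv2.imwrite('pics/t6z.png',cv2.resize(c['img'][150:230,240:360],None,fx=6,fy=6,interpolation=cv2.INTER_CUBIC))
c=ctrl.camera('scene');cv2.imwrite('pics/s6z.png',cv2.resize(c['img'][150:230,230:350],None,fx=6,fy=6,interpolation=cv2.INTER_CUBIC))
E
```

```text
time_s: 20.1
tool_pos: [0.5927, -0.0626, 0.1065]
ee_rot: [-1.567, 0.007, -2.994]
wrist_force: [6.8, -5.7, 2.3]
width: 0.0099
time_s: 20.7
tool_pos: [0.5927, -0.0626, 0.1065]
ee_rot: [-1.567, 0.007, -2.991]
wrist_force: [4.8, -5.1, 3.4]
width: 0.01
[ 0.5927 -0.0626  0.1065] [-1.567  0.007 -2.991] q7 -1.07 [ 4.80653871 -5.07514738  3.44765682] [-1.13063641 -0.95678887 -0.06072221] 0.010022239294115156
level 0.65 0.1297 347 [607.8  77. ] [132.8  26.2] 79.6 pt [290.1, 188.5]
```

View pics/t6z.png

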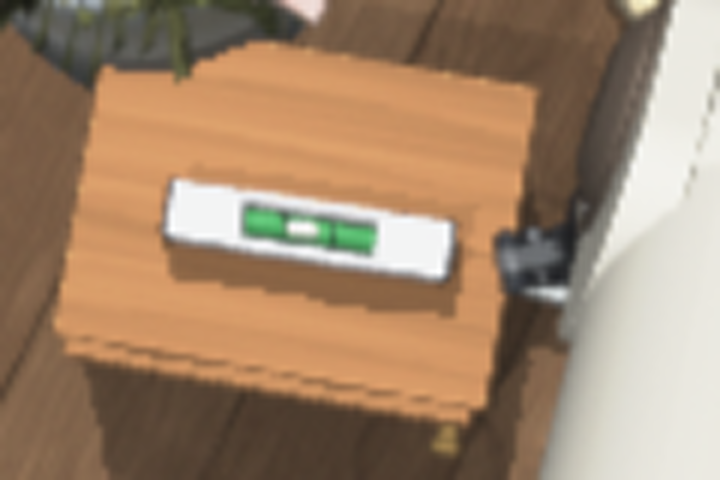

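View pics/s6z.png

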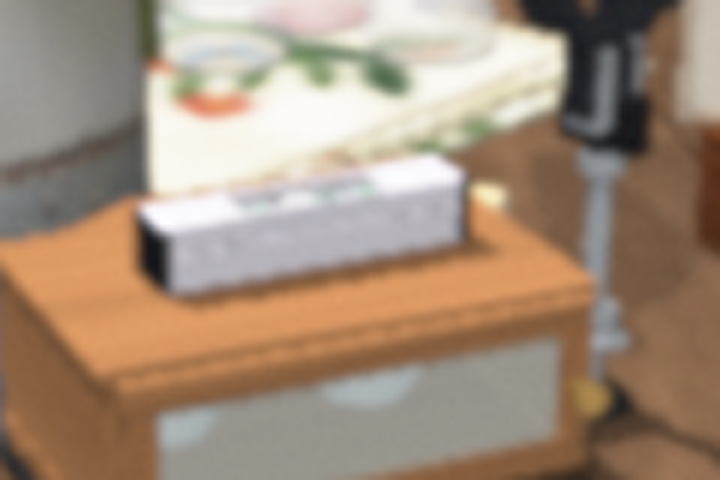

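The level lies across the roof. The bubble is at about (302,230) and the vial's middle at about (311,230), so it's still roughly 4 mm to the left. I'll turn about 0.5 rad more.

```bash
python3 -m handwheel '[0,0,0,0,0,-0.1,0,0,0,0,0,-0.1,0,0,0,0,0,-0.1,0,0,0,0,0,-0.1,0,0,0,0,0,-0.05]';  python3 -m handwheel '[0,0,0,0,0,0,0,0,0,0,0,0,0,0,0,0,0,0,0,0,0,0,0,0,0,0,0,0,0,0,0,0,0,0,0,0,0,0,0,0,0,0,0,0,0,0,0,0,0,0,0,0,0,0]'
python3 - <<'E'
from h import *
c=ctrl.camera('top');cv2.imwrite('pics/t7z.png',cv2.resize(c['img'][170:210,260:330],None,fx=11,fy=11,interpolation=cv2.INTER_CUBIC))
E
```

```text
time_s: 21.5
tool_pos: [0.5926, -0.0636, 0.1065]
ee_rot: [-1.569, 0.008, 2.839]
wrist_force: [4.9, -7.0, 3.8]
width: 0.01
time_s: 22.4
tool_pos: [0.5926, -0.0636, 0.1065]
ee_rot: [-1.57, 0.008, 2.842]
wrist_force: [5.3, -7.5, 4.0]
width: 0.0095
```

View pics/t7z.png

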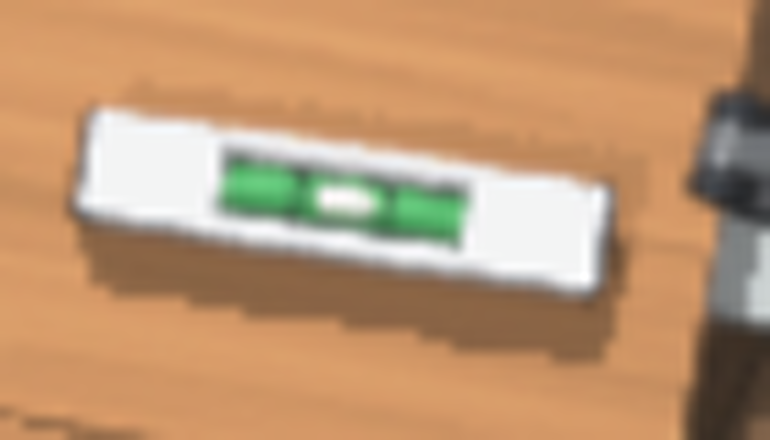

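The bubble spans 312–378, midway between the lines at about 300 and 390, so it's centred. Releasing the knob and lifting off.

```bash
python3 -m handwheel '[0,0,0,0,0,0,0,0,0,0,0,0,0,0,0,0,0,0,0,0,0,0,0,0]' 0.5; python3 -m handwheel '[0,0,30,0,0,0, 0,0,40,0,0,0, 0,10,30,0,0,0.05, 3,40,0,0,0,0.063, 3,42,0,0,0,0,0,0,0,0,0,0]' 0
 python3 - <<'E'
from h import *
o=ctrl.get_obs();print(o['tool_pos'],o['ee_rot'],o['q'][6])
c=ctrl.camera('wrist');cv2.imwrite('pics/w8.png',c['img'])
for r in ctrl.regions_of('level',c)[:1]:
    Q,_=cloud(c,r['pixels'],o);print(np.round(Q.mean(0),3),np.percentile(Q[:,2],80))
c=ctrl.camera('top');cv2.imwrite('pics/t8.png',cv2.resize(c['img'][130:290,230:450],None,fx=3.6,fy=3.6,interpolation=cv2.INTER_CUBIC))
E
```

```text
time_s: 22.85
tool_pos: [0.5889, -0.0595, 0.1041]
ee_rot: [-1.571, -0.001, 2.843]
wrist_force: [-0.1, -0.7, -0.1]
width: 0.0428
time_s: 23.45
tool_pos: [0.5954, 0.0411, 0.204]
ee_rot: [-1.575, -0.002, 2.966]
wrist_force: [-0.4, 1.9, -0.9]
width: 0.0002
[0.59544754 0.04108706 0.20397791] [-1.57545065e+00 -1.56415959e-03  2.96554182e+00] -1.5915991670525453
[0.61  0.078 0.125] 0.12881300005802693
```

View pics/w8.png

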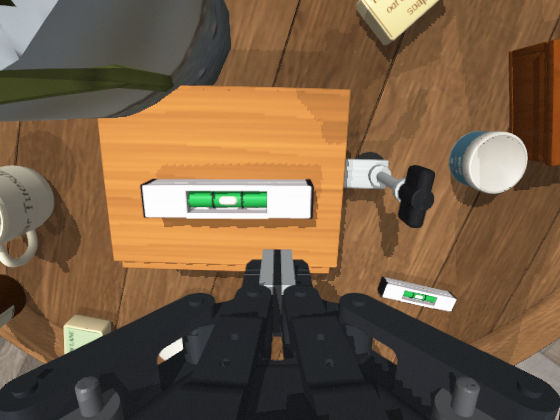

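View pics/t8.png

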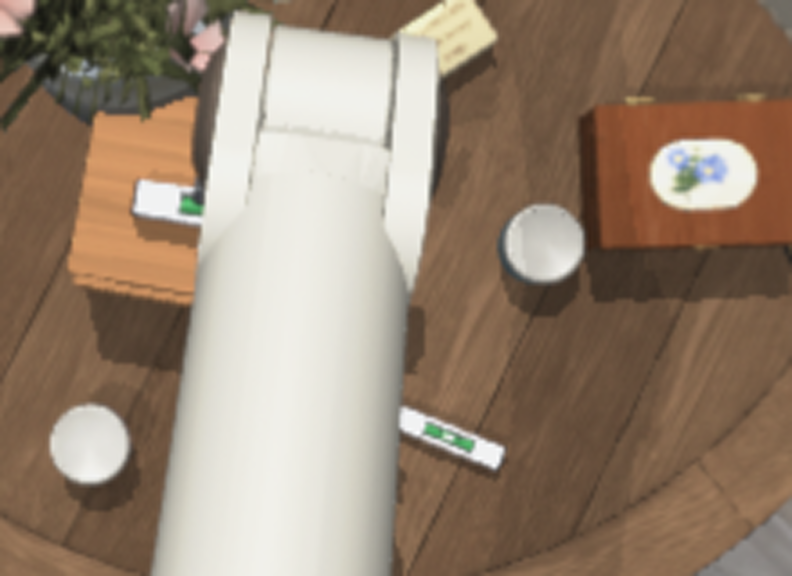

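Bubble (228,200) sits in the middle of the vial (188–267). Next I'll press on the right end block, at about (290,199).

```bash
python3 - <<'E'
from h import *
o=ctrl.get_obs();c=ctrl.camera('wrist');print(o['tool_pos'],px2w(c,[(289,199),(228,200)],0.128,o), px2w(c,[(289,199)],None,o))
E
python3 -m handwheel '[4,-12,-20,0,0,0, 0,0,-30,0,0,0, 0,0,-28,0,0,0, 0,0,0,0,0,0]'
```

```text
[0.59498934 0.03187544 0.20418764] [[0.6010716  0.02178126 0.128     ]
 [0.60898355 0.06806665 0.128     ]] [[0.601437   0.02177149 0.12947175]]
time_s: 24.05
tool_pos: [0.5959, 0.0179, 0.1228]
ee_rot: [-1.568, -0.007, 2.952]
wrist_force: [-0.3, 1.0, 0.4]
width: 0.0001
```

```bash
python3 -m handwheel '[3,10,0,0,0,0, 0,0,0,0,0,0,0,0,0,0,0,0]'; python3 bub.py w9 wrist
```

```text
time_s: 24.35
tool_pos: [0.6038, 0.0304, 0.1281]
ee_rot: [-1.572, 0.003, 2.955]
wrist_force: [-0.0, -0.1, 0.7]
width: 0.0001
[0.6038 0.0304 0.1281] [-1.572  0.003  2.955] q7 -1.53 [-0.03873086 -0.05904571  0.71633821] [ 0.0231409  -0.01510475 -0.09274933] 7.977601701072883e-05
level 0.9 0.0199 142 [ 418.2 -135.8] [29.9  5.8] 64.9 pt [467.3, 340.6]
bubble 0.66 0.1267 243 [608.1  78.4] [13.7  6.7] 80.1 pt [192.2, 248.5]
bubble off mm 245.3328500213623
foot_grip 0.67 0.1481 2346 [590.2 -61.6] [18.5 43.7] 83.1 pt [451.0, 235.6]
```

View pics/w9.png

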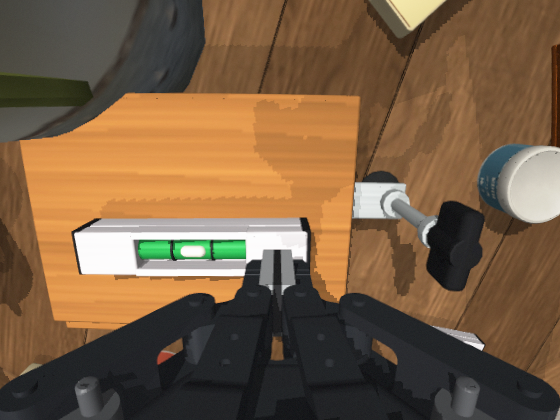

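```bash
python3 -m handwheel '[-3,-1,-10,0,0,0, 0,0,-5,0,0,0,0,0,0,0,0,0]'; python3 -m handwheel '[0,0,-3,0,0,0,0,0,0,0,0,0]'; python3 -m handwheel '[0,0,-2,0,0,0,0,0,0,0,0,0]'
```

```text
time_s: 24.85
tool_pos: [0.5981, 0.0287, 0.1101]
ee_rot: [-1.57, -0.002, 2.954]
wrist_force: [-0.1, 0.8, 0.3]
width: -0.0003
time_s: 25.05
tool_pos: [0.5992, 0.0287, 0.108]
ee_rot: [-1.57, -0.001, 2.954]
wrist_force: [-0.4, -0.3, 0.1]
width: 0.0001
time_s: 25.25
tool_pos: [0.5994, 0.0288, 0.1063]
ee_rot: [-1.571, -0.0, 2.954]
wrist_force: [-0.7, -0.1, -0.3]
width: 0.0
```

```bash
for i in 1; do python3 -m handwheel '[0,0,-2,0,0,0,0,0,0,0,0,0]'; python3 -m handwheel '[0,0,-1.5,0,0,0,0,0,0,0,0,0]'; done
```

```text
time_s: 25.45
tool_pos: [0.5998, 0.0287, 0.1048]
ee_rot: [-1.571, 0.001, 2.954]
wrist_force: [-1.2, -0.4, 3.0]
width: 0.0001
time_s: 25.65
tool_pos: [0.5998, 0.0287, 0.1047]
ee_rot: [-1.572, 0.001, 2.954]
wrist_force: [-4.5, 0.4, 13.6]
width: 0.0003
```

```bash
python3 -m handwheel '[0,0,0.8,0,0,0,0,0,0,0,0,0,0,0,0,0,0,0,0,0,0,0,0,0,0,0,0,0,0,0,0,0,0,0,0,0,0,0,0,0,0,0,0,0,0,0,0,0,0,0,0,0,0,0,0,0,0,0,0,0]'; python3 bub.py w10 wrist
python3 - <<'E'
from h import *
c=ctrl.camera('wrist');cv2.imwrite('pics/w10z.png',cv2.resize(c['img'][190:320,50:330],None,fx=2.8,fy=2.8,interpolation=cv2.INTER_CUBIC))
c=ctrl.camera('scene');cv2.imwrite('pics/s10.png',c['img'])
E
```

```text
time_s: 26.65
tool_pos: [0.5998, 0.0287, 0.1048]
ee_rot: [-1.571, 0.001, 2.954]
wrist_force: [-3.0, 0.1, 8.2]
width: 0.0002
[0.5998 0.0287 0.1048] [-1.571e+00  1.000e-03  2.954e+00] q7 -1.51 [-2.96437027  0.11666485  8.15473232] [0.0092743  0.60786271 0.01877479] 0.00019169545985755983
level 0.89 0.1286 10654 [608.3  79.7] [134.4  28. ] 79.6 pt [162.6, 251.2]
bubble 0.74 0.1266 304 [608.3  78.8] [13.3  7.3] 75.0 pt [174.3, 265.1]
bubble off mm -0.87246923828125
foot_grip 0.65 0.1481 3207 [590.3 -61.7] [18.1 43.5] 82.3 pt [473.5, 246.0]
```

View pics/w10z.png

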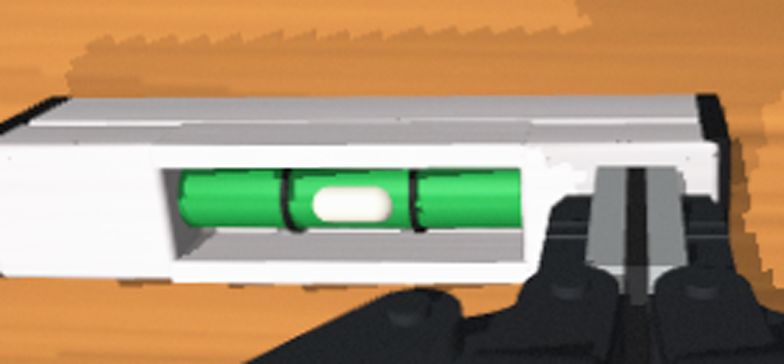

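View pics/s10.png

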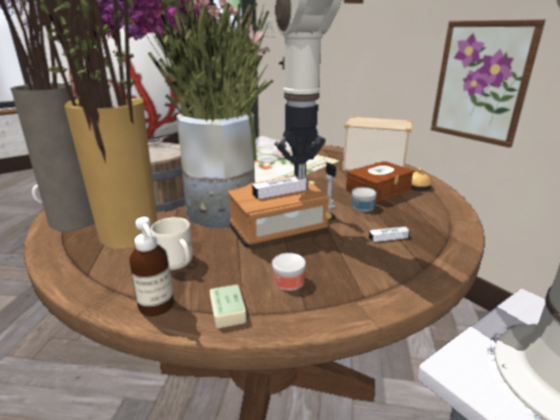

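The bubble (313–392) sits midway between the lines (290 and 416). The door is shut, the other wares are where they were, and the fingers press with about 8 N. Handing in.

```bash
python3 -c "
from workcell import ctrl
print(ctrl.get_obs()['wrist_force']);ctrl.sign_off()"
```

```text
[-3.01853334  0.60936078  9.69592205]
the job is handed in; nothing more can be done
```

The job is done and handed in at about 27 s, with the arm still pressing.

- **Door:** I pushed it through the catch to a solid stop. Later pictures show it shut.
- **Level:** The larger level lies across the width of the case's top, a few millimetres in front of the middle.
- **Wing knob:** I turned it about 2.45 rad clockwise.
- **Bubble:** My last check put it midway between the two lines. It read about 0.9 mm off by measurement and about 0 in the picture.
- **Pressing:** At hand-in the closed fingers were pressing the level's right end block down with about 8–10 N.
- **Other wares:** None looked moved in the last scene picture. I judged this by eye and did not measure it.

**What disagreed:** the real fingertips end about 23–25 mm behind the reported TCP. Because of that, my first grasp of the level closed just above it without gripping. I measured the offset, corrected for it and grasped again.

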